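# Lay the torch in its cradle, then unlatch the filter cassette and hold it in the beam

### The arm

A 6-joint arm with a two-finger parallel gripper is mounted at the origin on a cart in front of the work surface, level with it; the furniture and walls round the work are solid. World frame = base frame: x ahead of the robot, y to its left, z up, the work surface at z = 0. Lengths are in m, angles in rad, forces in N, time in s.
With the tool pointing down it reaches from about 0.375 to 0.9 m from the base axis. Payload 3.1 kg.
Tool frame: the origin (TCP) lies midway between the tips of the shut fingers; the grasp point (between the pads) lies 19 mm behind it; z points along the fingers, y is the direction in which the jaws open and shut (so a half turn about z gives the same grasp; the last joint's range is limited). The gripper opens to 87 mm and grips with 3 to 60 N. Pads are 19 mm wide; open, the fingers measure 117 mm over their backs; the gripper's body (75 mm by 190 mm) begins 51 mm behind the grasp point.
Start: joints at [1.03, 0.527, 1.433, -0, 1.181, -0.178], TCP at [0.222, 0.584, 0.223] pointing down, gripper open.
Joint ranges: [-3.08, 3.08], [-0.75, 2.2], [0.22, 2.44], [-1.43, 4.57], [0, 2.65], [-2.85, 2.85]. Speed limits (rad/s): [2.79, 2.79, 3.14, 3.14, 3.14, 3.14].

### API

Orientations are given as a unit quaternion [x, y, z, w].
In Python, from rig import robot gives the robot as it stands.
- The arm moves only by the tool move_arm, never from a script. Its argument "rows" is one flat list of numbers, 7 for each row, row after row: the shift along the world's x, y, z in mm, then the turn, a rotation vector about the world's x, y, z in rad, then the closure, from 0 (fully open) to 1 (shut). A call has 1 to 12 rows; each row shifts and turns the commanded pose from where the row before left it; what a row does not reach is not made up. A row lasts 1/10 s, in which the tool goes at most 50 mm and 8.59 degrees, less where a joint would pass 70% of its speed; a pose out of reach is approached as far as the arm can. A call with a gripper value outside its range is refused whole. The fingers move at their own pace and stop on an object; "grip_force" is the grip in N (left out, the last holds). Time passes only in rows, so rows that do not move let the fingers close. It gives the time, the measured TCP pose, the force and the opening at its end, in the units of the state.
- robot.get_obs(): the state, without advancing time (a new reading comes with each control period).
- robot.camera(name): name is "scene" or "top" or "wrist"; returns a dict with "color" (384x512x3 uint8, red, green, blue), "z_map" (384x512 float32, m along the optical axis (not along the pixel's ray), 0 where there is no reading), "camera_matrix" (3x3 intrinsics, pixels), "distortion" ([k1, k2, p1, p2, k3] as OpenCV has them; the pictures are not rectified), "R" (3x3) and "t" (3): a world point X has camera coordinates R X + t; the wrist camera has in their place "tool_from_camera" (4x4, takes a point from camera to tool coordinates, whose origin is the TCP and whose axes are the flange's). Camera axes: x right, y down, z forward; pixel columns grow to the right and rows downward; lengths in m; the calibration is good to about 2 mm. A picture is of the moment at which its call begins: read the wrist's pose just before it.
- robot.hand_in(): hands the job in, once; it reports no verdict.
Trained networks look in the newest picture that a camera, given by its name, has taken for a name from the list of things; names that differ only in an ending like _2 or _b are one class to them, and where a whole thing is asked for, a point or a joint stands for the part that bears it (a point fixed in the world has none). Each returns a list of dicts, best first, with "conf" (0 to 1); they miss things now and then, are a little off and sometimes report something else, mostly with a low value. They report only what shows in the picture. A call takes as long as a camera call. They do not tell look-alikes from the thing itself.
- robot.search_frame(camera, thing): "at" ([column, row] in pixels, amid what is visible of it).
- robot.spot_point(camera, thing): "at" ([column, row] in pixels: a listed point, or the origin of a listed thing).
The state is a dict: "time": time; "q": joint angles; "joint_velocities": joint speeds; "joint_torque": joint torques, N m; "position": TCP position; "tool_rot": TCP orientation; "ft_force": force on the tool from outside, world axes, zero at the start; "moment": the same for the moment, N m; "grip_width": finger opening in m.
Only numpy, scipy, OpenCV 4.12 (cv2) and the standard library are available. Lean on these libraries where they do the work, as an engineer would, in place of code of your own. Each camera call takes 0.05 s, during which the arm holds its last target.

### The job

First lay the torch with the blue ring gently into the two V rests of the raised cradle, midway along it, lens end towards the robot, and let go of it. Then pinch the two orange side catches of the filter cassette fully together, lift the cassette out of its dock and hold it upright in front of the torch lens, about 5 cm away, with the green window centred on the torch's axis and square to it. Finish while still holding the cassette there by its pinched catches, touching nothing else, and leave the tape roll, the hand lens and the yellow glasses where they are.

Things in the scene. Friction and masses are not known exactly. Their poses are not given: they have to be found in the camera images.
- torch_centre (a point): Centre of the torch: black torch lying on its side, a round rod 104 mm long and 32 mm in diameter with a blue ring round its lens end, about 0.12 kg. It lies loose on the table with its centre 16 mm up and may roll if nudged. Its -y axis runs along the torch to the lens end; grasp it across this axis at the centre.
- torch_lens (a point): Centre of the torch's lens face: 52 mm from torch_centre along -y of the torch.
- cradle: Fixed cradle. Origin: middle of the underside of its base (120x62x8 mm); x along the torch, z up. The lens must point to its -x end (the robot's side). Two black V rests, 10 mm long, at x = +-34 mm, 58 mm clear between for fingers; 45 degree arms reach +-22 mm in y, 91 mm height. A seated torch has its axis at y = 0, 95 mm above the origin, its centre near x = 0.
- dock: Fixed dock of the cassette; base 90x110x10 mm, origin in the middle of its underside, z up. Black towers at its +y and -y ends, 64 mm high, outer faces at 41 mm, have lips (inner edge at 29 mm) hooked over the catches. The cassette stands on the base (z = 10 mm), 1.5 mm play all round; once both catches are pressed it is drawn straight up, 60 mm or more.
- cassette_grip (a point): Point half-way between the two orange tabs, 84 mm above the cassette's underside, 94 mm above the table when docked. x through the window, y from tab to tab, z up, parallel to the dock's axes when docked. Tabs: 18 mm wide, 30 mm tall, outer faces 56 mm apart free, 40 to 42 mm fully pressed. About 0.1 kg, hanging below the tabs. The dock's towers end 30 mm below.
- window (a point): Centre of the green filter window (28 x 28 mm) in the white frame (50 mm wide in y, 12 mm thick in x, 40 mm tall) of the cassette; 64 mm below cassette_grip, 20 mm above the cassette's underside. Axes as the cassette's; the window's normal is x.
- catch_left (a joint): Travel of the sprung orange catch on the cassette's +y side: 0 out (latched under the dock's lip), 0.007 m fully pressed in against its stop; it unlatches at about 0.005. Its spring pushes out with 1.5 N at 0 and 5.7 N at 0.007; a pinch of 15 to 25 N holds both firmly against the stops.
- catch_right (a joint): The same for the catch on the cassette's -y side.
- tape_roll: Roll of magenta tape, 52 mm in diameter, 28 mm high, standing to the right of the work; bystander. Origin under its centre.
- magnifier: Magnifier with a black handle, 62 x 148 x 9 mm, lying flat to the left of the cradle; bystander. Origin under its middle.
- yellow_glasses: Yellow safety glasses, 59 x 126 x 44 mm, to the right of the work; bystander. Origin under their middle. Behind them, x 0.48 to 0.62, y -0.07 to -0.65, stands a fixed optical rail with eye models up to 0.21 m high: pass over or round it.
Mind the look-alikes: they are no part of the job. What is shaped like the part that bears torch_centre but turquoise is not meant. Of the things that look like the part that bears cassette_grip, the smaller one is meant.

How it is judged:
On the way, in this order (a step that is already met when the one before it is completed fails the run):
1. the torch lies in both V rests, lens end to the robot, released, the cassette still in its dock (x of torch_centre in the frame of cradle between -0.025 and 0.025 m and y of torch_centre in the frame of cradle between -0.005 and 0.005 m and z of torch_centre in the frame of cradle between 0.09 and 0.1 m and x of torch_lens in the frame of cradle below -0.02 m and angle between the y axis of torch_centre and the x axis of cradle, either way round below 0.1 rad and contact force between torch and the fingers below 0.1 N and linear speed of torch below 0.02 m/s and z of window in the frame of dock below 0.036 m and horizontal distance between window and dock below 0.006 m), for 0.2 s.
2. both catches are pressed in together while the cassette stands in its dock (value of joint each of catch_left, catch_right above 0.005 m and contact force between cassette and the fingers above 1 N and z of window in the frame of dock below 0.036 m and horizontal distance between window and dock below 0.006 m), for 0.1 s.
3. the cassette is lifted clear of the dock, held by its pinched catches (value of joint each of catch_left, catch_right above 0.004 m and contact force between cassette and the fingers above 1 N and contact force between cassette and dock below 0.1 N and contact force between cassette and cradle below 0.1 N and contact force between cassette and torch below 0.1 N and height (world z) of window above 0.085 m), for 0.2 s.
At the end, for the whole second after the job is handed in: Torch seated in the cradle (25 mm along, 5 mm across and in height, 0.1 rad), lens end to the robot, released. Cassette held still by both catches (in 4 mm or more), upright (0.2 rad), touching nothing else; window within 15 mm of the torch axis, 20-90 mm before the lens, square (0.25 rad) (x of torch_centre in the frame of cradle between -0.025 and 0.025 m and y of torch_centre in the frame of cradle between -0.005 and 0.005 m and z of torch_centre in the frame of cradle between 0.09 and 0.1 m and x of torch_lens in the frame of cradle below -0.02 m and angle between the y axis of torch_centre and the x axis of cradle, either way round below 0.1 rad and contact force between torch and the fingers below 0.1 N and linear speed of torch below 0.02 m/s and value of joint each of catch_left, catch_right above 0.004 m and contact force between cassette and the fingers above 1 N and contact force between cassette and dock below 0.1 N and contact force between cassette and cradle below 0.1 N and contact force between cassette and torch below 0.1 N and y of window in the frame of cradle between -0.015 and 0.015 m and z of window in the frame of cradle between 0.08 and 0.11 m and distance between window and torch_lens between 0.02 and 0.09 m and x of window in the frame of cradle below -0.065 m and angle between window's own z axis and vertical below 0.2 rad and angle between the x axis of window and the x axis of cradle, either way round below 0.25 rad and linear speed of cassette below 0.03 m/s); the arm keeps its last pose, push and grip.
It fails at once if the torch is dropped or thrown (faster than 0.5 m/s out of the fingers) (linear speed of torch above 0.5 m/s and contact force between torch and the fingers below 0.1 N).
It fails at once if a bystander (tape roll, hand lens, yellow glasses) is moved more than 30 mm (distance of any of tape_roll, magnifier, yellow_glasses from where it was at the start of the episode above 0.03 m).
It also fails if it takes over 58 s, if anything falls off the work surface, if the arm or the gripper's body presses on something with over 40 N, if the wrist force passes 120 N, or if a joint passes its speed limit or range.

## Working session

There is one attempt and no reset: what is moved stays moved. The work goes in short steps, Python scripts to look and compute and a tool call to move; the robot and the scene stay as the last step left them, time stands still between calls to the robot, and variables do not carry over. Pictures are saved under pics/ and viewed, and the job is handed in when it is done.

Besides the shell and the picture viewer there is one more tool, called after ">>>" by a JSON object that holds its "op" and its "data". move_arm: Moves the arm, as the interface text tells. Its arguments: {"type":"object","properties":{"rows":{"type":"array","items":{"type":"number"}},"grip_force":{"type":"number"}},"required":["rows"]}

```bash
ls; mkdir -p pics
cat > h.py <<'E'
import numpy as np, cv2, json
from rig import robot
def save(name, img): cv2.imwrite('pics/'+name+'.png', cv2.cvtColor(img, cv2.COLOR_RGB2BGR))
def world(c, uv, depth=None, plane_z=None):
    uv=np.array(uv,float).reshape(1,1,2)
    n=cv2.undistortPoints(uv,np.array(c['camera_matrix'],float),np.array(c['distortion'],float))[0,0]
    d=np.array([n[0],n[1],1.0]); R=np.array(c['R']);t=np.array(c['t'])
    o=-R.T@t; v=R.T@d
    if plane_z is not None: return o+v*(plane_z-o[2])/v[2]
    return o+v*depth
def dep(c,uv,r=2):
    u,v=int(round(uv[0])),int(round(uv[1])); z=c['z_map'][max(0,v-r):v+r+1,max(0,u-r):u+r+1]; z=z[z>0]
    return float(np.median(z)) if z.size else 0
E
python3 - <<'E'
from h import *
o=robot.get_obs(); print({k:np.round(v,3).tolist() for k,v in o.items()})
T=['torch_centre','torch_lens','cradle','dock','cassette_grip','window','tape_roll','magnifier','yellow_glasses']
for cn in ['scene','top']:
    c=robot.camera(cn); save(cn+'0',c['color']); np.save(cn+'.npy',c,allow_pickle=True)
    print(cn, np.round(-np.array(c['R']).T@c['t'],3))
    for t in T:
        for r in robot.spot_point(cn,t)[:4]:
            d=dep(c,r['at']); print(t,np.round(r['at'],1),round(r['conf'],2),np.round(world(c,r['at'],d),3) if d else None)
E
```

```text
pics
{'time': 0.0, 'q': [1.03, 0.528, 1.434, -0.0, 1.181, -0.178], 'joint_velocities': [-0.0, -0.001, -0.001, 0.0, -0.0, 0.001], 'joint_torque': [-0.0, -44.004, -17.659, 0.063, 0.058, -0.0], 'position': [0.221, 0.584, 0.222], 'tool_rot': [0.18, 0.984, -0.001, -0.0], 'ft_force': [-0.546, -0.596, 0.069], 'moment': [0.041, 0.021, 0.013], 'grip_width': 0.087}
scene [ 0.082 -0.74   0.852]
torch_centre [229.  214.5] 0.8 [ 0.417  0.216 -0.002]
torch_centre [259.2 237.8] 0.64 [0.449 0.041 0.022]
torch_lens [212.4 216.5] 0.54 [ 0.361  0.231 -0.001]
torch_lens [245.7 239.3] 0.5 [0.407 0.05  0.026]
cradle [299.2 211.5] 0.74 [0.636 0.106 0.009]
dock [237.5 191.9] 0.55 [0.479 0.278 0.034]
cassette_grip [231.1 170.3] 0.71 [0.48  0.333 0.096]
cassette_grip [179.2 126.7] 0.65 [0.45  0.945 0.005]
window [234.4 184.8] 0.69 [0.473 0.29  0.061]
tape_roll [287.1 302.8] 0.53 [ 0.407 -0.213  0.019]
magnifier [288.7 193. ] 0.63 [0.661 0.223 0.003]
top [0.345 0.191 1.519]
torch_centre [287.1 206.1] 0.59 [0.472 0.06  0.002]
torch_centre [254.5 221.3] 0.57 [0.418 0.178 0.026]
torch_lens [246.5 239.1] 0.75 [0.356 0.206 0.003]
torch_lens [288.3 228.5] 0.73 [ 0.392  0.057 -0.001]
cradle [266.3 155.8] 0.86 [0.655 0.132 0.008]
dock [216.4 199.1] 0.63 [0.499 0.312 0.014]
cassette_grip [ 99.  231.8] 0.95 [0.383 0.685 0.136]
cassette_grip [213.2 202.7] 0.45 [0.478 0.316 0.101]
window [110.4 233.7] 0.93 [0.379 0.689 0.011]
window [212.2 204.5] 0.58 [0.475 0.322 0.064]
tape_roll [358.8 220.6] 0.63 [ 0.417 -0.197  0.004]
magnifier [235.3 151. ] 0.51 [0.675 0.244 0.004]
yellow_glasses [391.5 218.6] 0.77 [ 0.423 -0.317  0.001]
yellow_glasses [211.9 204. ] 0.57 [0.477 0.323 0.065]
```

View pics/scene0.png

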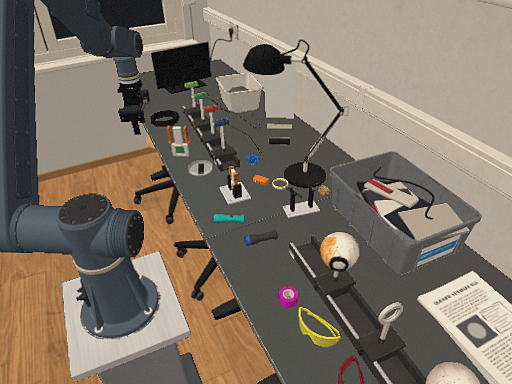

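View pics/top0.png

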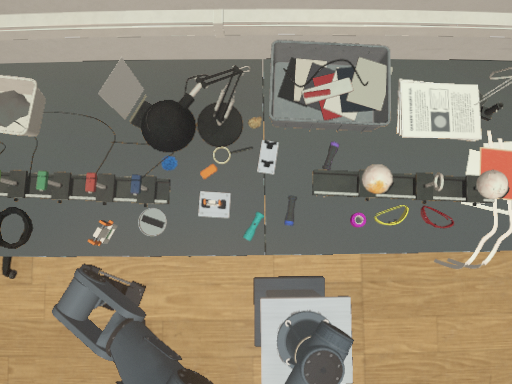

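Run:
```python
from h import *
for n,(a,b,c_,d) in {'top':(110,270,180,320),'scene':(110,270,160,340)}.items():
    c=np.load(n+'.npy',allow_pickle=True).item()
    save(n+'crop',cv2.resize(c['color'][a:b,c_:d],None,fx=4,fy=4,interpolation=cv2.INTER_CUBIC)[:600,:800] if 0 else cv2.resize(c['color'][a:b,c_:d],(int((d-c_)*3.7),int((b-a)*3.7)),interpolation=cv2.INTER_CUBIC))
```

```text
(no output)
```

View pics/topcrop.png

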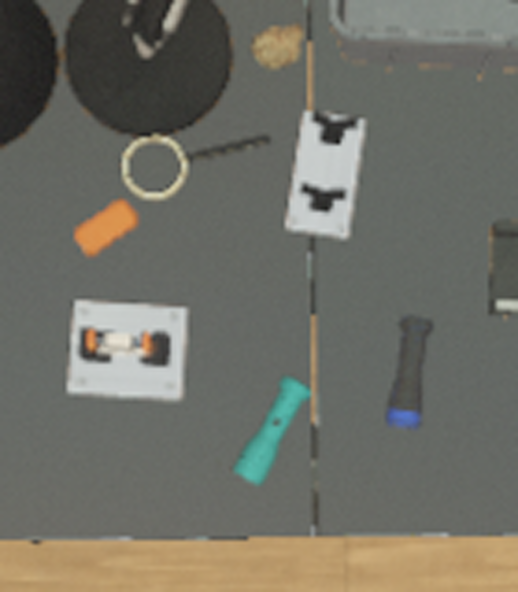

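View pics/scenecrop.png

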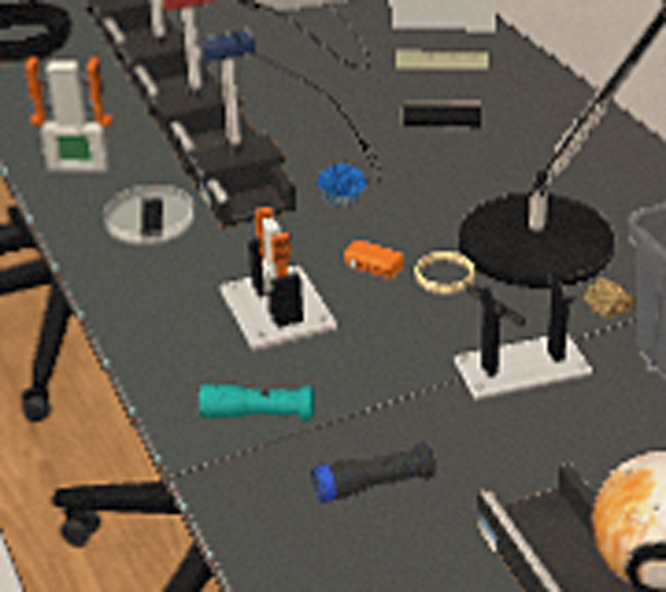

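The pictures show these possible mix-ups:
- **Torches:** top (291,210) is black with a blue ring, top (254,226) is turquoise, and top (331,155) is black with a purple end. I choose (291,210).
- **Cassettes:** top (213,203) is small and docked, and top (102,232) is bigger and lies or stands on the left. I choose the docked one at (213,203).

The cradle is at top (268,157). Next I measure roughly, then look with the wrist camera.

Run:
```python
from h import *
c=np.load('top.npy',allow_pickle=True).item()
def crop2(u,v): return (180+u/3.7,110+v/3.7)
for n,p,z in [('torch blue',(405,420),.016),('torch tail',(416,322),.016),('crA',(287,230),.008),('crB',(349,239),.008),('crC',(304,112),.008),('crD',(366,119),.008),
 ('dockA',(76,300),.01),('dockB',(188,309),.01),('dockC',(67,391),.01),('dockD',(184,402),.01),('V1',(323,198),.09),('V2',(335,128),.09),('tabL',(90,342),.1),('tabR',(148,347),.1)]:
    print(n,np.round(world(c,crop2(*p),plane_z=z),3))
# point cloud of tall things 
K=c['camera_matrix']; z=c['z_map']; vv,uu=np.nonzero(z>0)
n=cv2.undistortPoints(np.stack([uu,vv],1).astype(float)[:,None],np.array(K),np.array(c['distortion']))[:,0]
P=(np.c_[n,np.ones(len(n))]*z[vv,uu][:,None]-np.array(c['t']))@np.array(c['R'])
m=(P[:,0]>.25)&(P[:,0]<.95)&(P[:,1]>-.2)&(P[:,1]<.75)
H=np.zeros((28,38))
for p in P[m]:
    i=int((p[0]-.25)/.025);j=int((.75-p[1])/.025)
    if p[2]>H[i,j]:H[i,j]=p[2]
for i in range(27,-1,-1): print('%.2f'%(.25+.025*i),' '.join('%2d'%(h*100) for h in H[i]))
w=robot.camera('wrist'); print(np.round(w['tool_from_camera'],3), w['camera_matrix'])
save('w0',w['color'])
```

```text
torch blue [0.409 0.054 0.016]
torch tail [0.503 0.041 0.016]
crA [0.595 0.164 0.008]
crB [0.586 0.104 0.008]
crC [0.713 0.146 0.008]
crD [0.705 0.085 0.008]
dockA [0.529 0.369 0.01 ]
dockB [0.519 0.261 0.01 ]
dockC [0.441 0.377 0.01 ]
dockD [0.429 0.265 0.01 ]
V1 [0.611 0.132 0.09 ]
V2 [0.677 0.12  0.09 ]
tabL [0.479 0.346 0.1  ]
tabR [0.474 0.293 0.1  ]
0.93  0  0  0  0  0  0  0  0  0  0  0  0  0  0  0  0  0  0  0  0  0  0  0  1  0 15  1 13  8  8  9 14 14 14 12 12 14 13
0.90  0  0  0  0  0  0  0  1  1  0  0  0  0  0  0  0  0  0  0  0  0  1  0  0  0 15  1 13  8  8 14 14  9 10 12 12 14 14
0.88  0  0  0  0  0  0  0  0  0  0  0  1  0  0  0  0  0  0  0  0 30  0  0  0  1 15  8 13 14  8 15 14 14 14 15 15 14 14
0.85  0  0  0  0  0  0  2 38 24  0  0  0  0  0  0  0  1  1  1 32 32 32 32  0  0 15  8  8 14 14 14 15 15 15 15 15 15 13
0.83  0  0  0  0  0  1 38 38  0  0  0  0  0  0  0  2  2  2 19 36 34 31  0  0 14 15  1  7  8 15 15 15 15 15 15 15 14 12
0.80  0  0  0  0  0  2 39  0  0  0  0  0  0  0  1  2  2 13 40 38 35  1  0  1 14 15  1  1  1 14 14 14 14 12 12 12 12 12
0.78  2  2  0  0  1 38 38  0
[... 2141 characters left out ...]
0  0  1  0  0  0  0  0  0  0  0  0  0  0  1  0  0  0  0  0  0  0  0  0  0  1  0  0  0  0  0
0.30  0  0  0  0  0  1  0  0  0  1  0  0  0  0  0  0  0  1  0  0  0  1  0  0  0  0  0  0  0  0  0  0  0  0  0  0  0  1
0.28  0  0  0 34 34 31 56 56  0  0  0  0  0  0  0  0  0  0  0  0  0  0  0  0  0  0  0  0  0  0  0  0  0  0  0  0  0  0
0.25  0  0  0  0 33 55 56 58 58 57  0  0  0  0  0  0  0  0  0  0  0  0  0  0  0  0  0  0  0  0  0  0  0  0  0  0  0  0
[[ 0.001 -0.965 -0.264  0.071]
 [ 1.     0.     0.002 -0.001]
 [-0.002 -0.264  0.965 -0.162]
 [ 0.     0.     0.     1.   ]] [[266.89797239   0.         255.27709504]
 [  0.         266.89797239 193.35339259]
 [  0.           0.           1.        ]]
```

>>> {"op": "move_arm", "data": {"rows": [10, -20, 5, 0, 0, 0.01, 0, 20, -45, 3, 0, 0, 0.02, 0, 20, -45, 3, 0, 0, 0.02, 0, 20, -45, 3, 0, 0, 0.02, 0, 20, -45, 3, 0, 0, 0.02, 0, 20, -45, 3, 0, 0, 0.02, 0, 20, -45, 3, 0, 0, 0.02, 0, 20, -45, 3, 0, 0, 0.02, 0, 20, -45, 3, 0, 0, 0.02, 0, 20, -45, 0, 0, 0, 0.02, 0, 20, -45, 0, 0, 0, 0.02, 0, 20, -45, 0, 0, 0, 0.01, 0]}}

```text
time: 2.25
position: [0.4524, 0.0673, 0.252]
tool_rot: [0.071, 0.997, 0.0, 0.001]
ft_force: [0.8, 0.2, 0.2]
grip_width: 0.087
```

>>> {"op": "move_arm", "data": {"rows": [5, -30, 0, 0, 0, 0, 0, 0, 0, 0, 0, 0, 0, 0, 0, 0, 0, 0, 0, 0, 0]}}

```text
time: 2.55
position: [0.4566, 0.0389, 0.2515]
tool_rot: [0.072, 0.997, 0.0, -0.0]
ft_force: [-0.6, 1.2, -0.5]
grip_width: 0.0871
```

```bash
cat >> h.py <<'E'
from scipy.spatial.transform import Rotation as Rot
def wristcam():
    o=robot.get_obs(); w=robot.camera('wrist')
    A=np.eye(4);A[:3,:3]=Rot.from_quat(o['tool_rot']).as_matrix();A[:3,3]=o['position']
    M=A@np.array(w['tool_from_camera']); w['R']=M[:3,:3].T; w['t']=-M[:3,:3].T@M[:3,3]
    return o,w
def cloud(c,step=1):
    z=c['z_map']; vv,uu=np.nonzero(z>0)
    n=cv2.undistortPoints(np.stack([uu,vv],1).astype(float)[:,None],np.array(c['camera_matrix']),np.array(c['distortion']))[:,0]
    P=(np.c_[n,np.ones(len(n))]*z[vv,uu][:,None]-np.array(c['t']))@np.array(c['R'])
    return P,uu,vv,c['color'][vv,uu].astype(int)
E
python3 - <<'E'
from h import *
o,w=wristcam(); save('w1',w['color']); np.save('w1.npy',w,allow_pickle=True)
print(o['position'],o['tool_rot'],o['time'])
for t in ['torch_centre','torch_lens','cradle']:
    for r in robot.spot_point('wrist',t)[:3]:
        d=dep(w,r['at']); print(t,np.round(r['at'],1),round(r['conf'],2),np.round(world(w,r['at'],d),3), np.round(world(w,r['at'],plane_z=.016),3))
E
```

```text
[0.45663267 0.03892955 0.25151101] [ 7.24537252e-02  9.97371705e-01  2.94812188e-04 -2.30042334e-04] 2.55
torch_centre [260.6 167.7] 0.96 [0.453 0.047 0.027] [0.455 0.047 0.016]
torch_centre [344.7 116.5] 0.82 [0.399 0.174 0.024] [0.399 0.177 0.016]
torch_lens [363.2  83. ] 0.63 [0.359 0.199 0.03 ] [0.358 0.204 0.016]
torch_lens [453.3 163.9] 0.59 [0.477 0.294 0.07 ] [0.491 0.333 0.016]
```

View pics/w1.png

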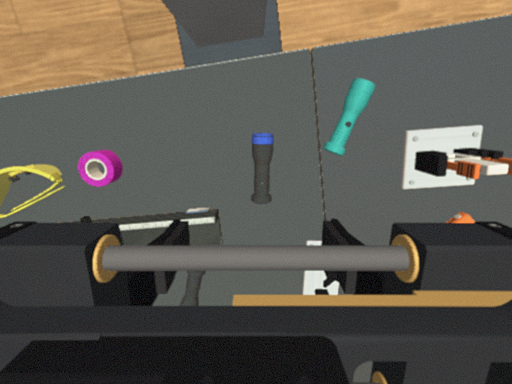

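The wrist view shows the black torch at (262,168), with its blue ring at (262,138) towards the robot and its tail at (261,198). I now fit its axis from the depth map.

Run:
```python
from h import *
w=np.load('w1.npy',allow_pickle=True).item()
P,u,v,col=cloud(w)
m=(abs(u-262)<25)&(v>120)&(v<215)
Q=P[m]; fl=np.median(P[(abs(u-215)<15)&(v>120)&(v<190)],0); print('table z',fl)
q=Q[Q[:,2]>fl[2]+.012]
c,(vx)=q[:,:2].mean(0),np.linalg.svd(q[:,:2]-q[:,:2].mean(0),full_matrices=False)[2][0]
vx=vx*np.sign(vx[0]); s=(q[:,:2]-c)@vx; l,h=np.percentile(s,[0.5,99.5]); n=np.array([-vx[1],vx[0]])
print(len(q),'centre',c+vx*(l+h)/2,'len',h-l,'yaw',np.arctan2(vx[1],vx[0]),'top',np.percentile(q[:,2],[50,95]))
for a in np.arange(l,h,.01):
    k=q[(s>=a)&(s<a+.01)]; d=(k[:,:2]-c)@n; print(round(a,3),len(k),np.round([d.min(),d.max(),np.percentile(k[:,2],95)],4))
```

```text
table z [ 4.28235085e-01 -1.96619287e-02 -2.88828084e-04]
1246 centre [0.455855   0.04882155] len 0.10116852479144577 yaw -0.15548019961013373 top [0.02683066 0.03134637]
-0.047 158 [-0.0148  0.0157  0.0321]
-0.037 149 [-0.0147  0.0158  0.0316]
-0.027 146 [-0.0147  0.0147  0.0316]
-0.017 123 [-0.0131  0.0149  0.0308]
-0.007 98 [-0.0115  0.0122  0.028 ]
0.003 101 [-0.01    0.0113  0.0288]
0.013 99 [-0.0113  0.0114  0.0287]
0.023 106 [-0.0112  0.0118  0.0279]
0.033 96 [-0.0111  0.0119  0.0277]
0.043 145 [-0.0141  0.0154  0.0317]
0.053 18 [-0.014   0.0135  0.032 ]
```

>>> {"op": "move_arm", "data": {"rows": [-1, 10, -20, 0, 0, -0.01, 0, 0, 0, -40, 0, 0, 0, 0, 0, 0, -40, 0, 0, 0, 0, 0, 0, -40, 0, 0, 0, 0, 0, 0, -40, 0, 0, 0, 0, 0, 0, -30, 0, 0, 0, 0, 0, 0, -20, 0, 0, 0, 0, 0, 0, -10, 0, 0, 0, 0, 0, 0, 0, 0, 0, 0, 0, 0, 0, 0, 0, 0, 0, 0]}}

```text
time: 3.75
position: [0.4562, 0.0497, 0.0121]
tool_rot: [0.076, 0.997, -0.0, 0.001]
ft_force: [-1.0, -0.6, -0.2]
grip_width: 0.0869
```

>>> {"op": "move_arm", "data": {"grip_force": 15, "rows": [0, -1, -7, 0, 0, 0, 0, 0, 0, 0, 0, 0, 0, 0.3, 0, 0, 0, 0, 0, 0, 0.5, 0, 0, 0, 0, 0, 0, 0.6, 0, 0, 0, 0, 0, 0, 0.7, 0, 0, 0, 0, 0, 0, 0.8, 0, 0, 0, 0, 0, 0, 1, 0, 0, 0, 0, 0, 0, 1, 0, 0, 0, 0, 0, 0, 1, 0, 0, 0, 0, 0, 0, 1]}}

```text
time: 4.75
position: [0.4558, 0.0483, 0.0045]
tool_rot: [0.076, 0.997, 0.0, -0.0]
ft_force: [0.6, -0.1, 0.2]
grip_width: 0.0313
```

Run:
```python
from h import *
o,w=wristcam(); save('w2',w['color'])
print(o['position'],o['grip_width'],o['ft_force'])
```

```text
[0.45576149 0.04832505 0.0045335 ] 0.0312786867232611 [ 0.63784833 -0.09558554  0.18581668]
```

View pics/w2.png

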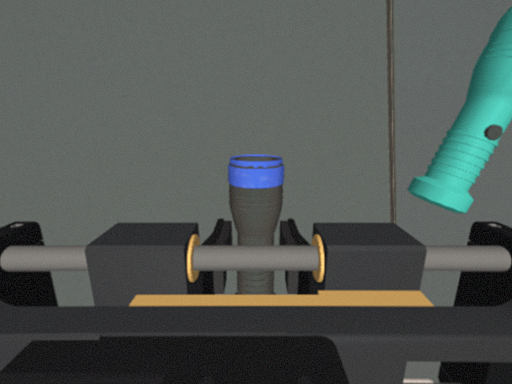

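The torch is gripped at an opening of 31.3 mm, with the blue lens end at (257,170) pointing to the robot. I lift it and view the cradle from beside.

>>> {"op": "move_arm", "data": {"rows": [0, 0, 5, 0, 0, 0, 1, 0, 0, 15, 0, 0, 0, 1, 0, 0, 25, 0, 0, 0, 1, 0, 0, 30, 0, 0, 0, 1, 10, 0, 30, 0, 0, 0, 1, 20, 0, 30, 0, 0, 0, 1, 30, 0, 30, 0, 0, 0, 1, 30, 0, 30, 0, 0, 0, 1, 30, 0, 30, 0, 0, 0, 1, 30, 0, 30, 0, 0, 0, 1, 30, 0, 25, 0, 0, 0, 1, 25, 0, 15, 0, 0, 0, 1]}}

```text
time: 6.0
position: [0.6624, 0.0483, 0.3022]
tool_rot: [0.076, 0.997, -0.0, 0.002]
ft_force: [0.5, 0.7, -1.5]
grip_width: 0.0311
```

>>> {"op": "move_arm", "data": {"rows": [15, 0, 0, 0, 0, 0, 1, 0, 0, 0, 0, 0, 0, 1, 0, 0, 0, 0, 0, 0, 1]}}

```text
time: 6.3
position: [0.6741, 0.0484, 0.2983]
tool_rot: [0.076, 0.997, -0.0, -0.002]
ft_force: [-0.1, 0.0, -1.8]
grip_width: 0.0311
```

Run:
```python
from h import *
o,w=wristcam(); save('w3',w['color']); np.save('w3.npy',w,allow_pickle=True)
print(o['position'],o['grip_width'],o['ft_force'],o['time'])
for t in ['cradle','dock','cassette_grip','window']:
    for r in robot.spot_point('wrist',t)[:3]:
        d=dep(w,r['at']); print(t,np.round(r['at'],1),round(r['conf'],2),np.round(world(w,r['at'],d),3))
```

```text
[0.67412935 0.04843652 0.29827879] 0.031135936491954196 [-1.11762611e-01  1.14466664e-03 -1.75139193e+00] 6.3
cradle [298.  145.1] 0.93 [0.653 0.124 0.008]
dock [413.2  13.8] 0.64 [0.494 0.3   0.031]
dock [75.6 23.6] 0.2 [ 0.434 -0.173  0.028]
window [428.2   1.1] 0.74 [0.484 0.316 0.039]
```

View pics/w3.png

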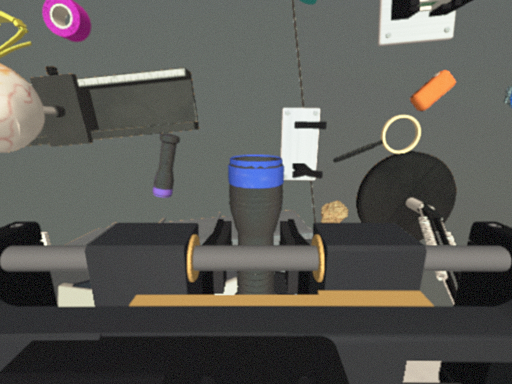

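The cradle base shows at (299,145) with its V rests at (310,125) and (306,170). The torch is held with its blue end towards the robot. I fit the cradle from depth.

Run:
```python
from h import *
w=np.load('w3.npy',allow_pickle=True).item()
P,u,v,col=cloud(w)
for name,(x0,x1,y0,y1),dim in [('cradle',(.55,.74,.06,.19),(120,62)),]:
    m=(P[:,0]>x0)&(P[:,0]<x1)&(P[:,1]>y0)&(P[:,1]<y1)
    b=m&(col.min(1)>140)&(P[:,2]<.03)
    print('base z',np.median(P[b,2]),b.sum())
    r=cv2.minAreaRect((P[b][:,:2]*1000).astype(np.float32)); print(name,r)
    V=P[m&(P[:,2]>.05)&(v<215)&(u>285)]
    for lo,hi in [(.58,.64),(.64,.72)]:
        k=V[(V[:,0]>lo)&(V[:,0]<hi)&(V[:,2]>.05)]
        if len(k): print(len(k),k.mean(0),k.min(0),k.max(0), np.percentile(k[:,2],[5,50,95]))
c=np.load('top.npy',allow_pickle=True).item()
img=c['color'].astype(int)
for nm,(a,b,d,e),zz in [('cradle',(135,180,250,285),.008),('dock',(185,222,192,236),.01)]:
    g=(img[a:b,d:e].min(2)>140); yy,xx=np.nonzero(g)
    pts=np.array([world(c,(x+d,y+a),plane_z=zz)[:2] for x,y in zip(xx,yy)])*1000
    print(nm,cv2.minAreaRect(pts.astype(np.float32)))
```

```text
base z 0.007893824237826353 2173
cradle ((653.374755859375, 127.14862060546875), (63.678077697753906, 122.11054992675781), 80.733154296875)
224 [0.62026165 0.13240612 0.0830175 ] [0.61206737 0.11075096 0.07090971] [0.62708948 0.15312338 0.09139546] [0.07359883 0.08360445 0.09057355]
260 [0.68616129 0.12158613 0.0793018 ] [0.67917505 0.09921381 0.05072224] [0.6948154  0.14169293 0.09185017] [0.05452672 0.08144328 0.09003729]
cradle ((651.643798828125, 127.39920043945312), (63.08511734008789, 120.38389587402344), 80.49315643310547)
dock ((480.61029052734375, 320.6822509765625), (111.27259826660156, 91.16455078125), 85.88317108154297)
```

>>> {"op": "move_arm", "data": {"rows": [-3, 12, 0, 0, 0, -0.013, 1, -6, 22, 0, 0, 0, 0, 1, -6, 22, -5, 0, 0, 0, 1, -6, 22, -15, 0, 0, 0, 1, 0, 0, -30, 0, 0, 0, 1, 0, 0, -35, 0, 0, 0, 1, 0, 0, -35, 0, 0, 0, 1, 0, 0, -30, 0, 0, 0, 1, 0, 0, -25, 0, 0, 0, 1, 0, 0, -15, 0, 0, 0, 1, 0, 0, 0, 0, 0, 0, 1, 0, 0, 0, 0, 0, 0, 1]}}

```text
time: 7.75
position: [0.6554, 0.1263, 0.1103]
tool_rot: [0.083, 0.997, 0.0, 0.001]
ft_force: [0.8, -0.3, -0.1]
grip_width: 0.0308
```

Run:
```python
from h import *
o,w=wristcam(); save('w4',w['color'])
print(o['position'],Rot.from_quat(o['tool_rot']).as_matrix().round(3).tolist(),o['grip_width'],o['ft_force'],o['time'])
c=robot.camera('scene'); save('s4',cv2.resize(c['color'][150:260,230:370],(770,605)))
```

```text
[0.65537199 0.12632706 0.11030246] [[-0.986, 0.165, 0.001], [0.165, 0.986, 0.0], [-0.001, 0.0, -1.0]] 0.030753795745438062 [ 0.83022973 -0.25440511 -0.12897517] 7.75
```

View pics/s4.png

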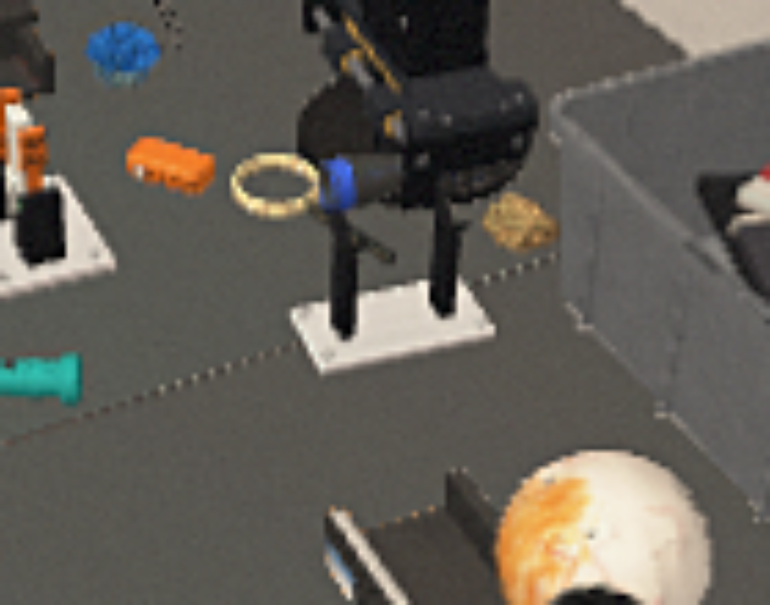

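View pics/w4.png

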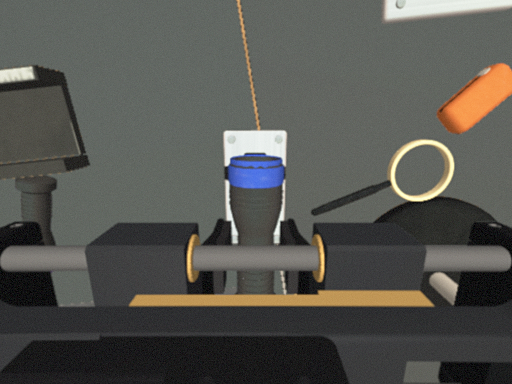

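The torch is above both V rests with its blue end towards the robot and in line with the base at (256,180). I lower it slowly.

>>> {"op": "move_arm", "data": {"rows": [-2, 0.5, -6, 0, 0, 0, 1, 0, 0, -6, 0, 0, 0, 1, 0, 0, -4, 0, 0, 0, 1, 0, 0, -3, 0, 0, 0, 1, 0, 0, -2, 0, 0, 0, 1, 0, 0, 0, 0, 0, 0, 1]}}

```text
time: 8.45
position: [0.6525, 0.1268, 0.088]
tool_rot: [0.083, 0.997, -0.0, -0.0]
ft_force: [-0.7, 0.1, -0.1]
grip_width: 0.0313
```

>>> {"op": "move_arm", "data": {"rows": [0, 0, -1, 0, 0, 0, 1, 0, 0, -1, 0, 0, 0, 1, 0, 0, 0, 0, 0, 0, 1]}}

```text
time: 8.75
position: [0.6527, 0.1268, 0.0865]
tool_rot: [0.083, 0.997, -0.0, -0.0]
ft_force: [-0.1, -0.7, -2.4]
grip_width: 0.0311
```

>>> {"op": "move_arm", "data": {"rows": [0, 0, -1, 0, 0, 0, 1, 0, 0, -1, 0, 0, 0, 1, 0, 0, 0, 0, 0, 0, 1]}}

```text
time: 9.05
position: [0.6527, 0.1268, 0.0844]
tool_rot: [0.083, 0.997, -0.0, -0.0]
ft_force: [0.6, -0.1, -0.5]
grip_width: 0.031
```

>>> {"op": "move_arm", "data": {"rows": [0, 0, -1, 0, 0, 0, 1, 0, 0, 0, 0, 0, 0, 1]}}

```text
time: 9.25
position: [0.6529, 0.1265, 0.084]
tool_rot: [0.083, 0.997, -0.0, 0.0]
ft_force: [-1.0, -1.2, 1.5]
grip_width: 0.0311
```

>>> {"op": "move_arm", "data": {"rows": [0, 0, -0.5, 0, 0, 0, 0.62, 0, 0, 0, 0, 0, 0, 0.58, 0, 0, 0, 0, 0, 0, 0.5, 0, 0, 0, 0, 0, 0, 0.35, 0, 0, 0, 0, 0, 0, 0.15, 0, 0, 0, 0, 0, 0, 0, 0, 0, 0, 0, 0, 0, 0, 0, 0, 0, 0, 0, 0, 0]}}

```text
time: 10.05
position: [0.6528, 0.1268, 0.083]
tool_rot: [0.083, 0.997, 0.0, 0.0]
ft_force: [1.2, -0.0, -0.2]
grip_width: 0.0757
```

>>> {"op": "move_arm", "data": {"rows": [0, 0, 10, 0, 0, 0, 0, 0, 0, 30, 0, 0, 0, 0, 0, 0, 40, 0, 0, 0, 0, 0, 0, 40, 0, 0, 0, 0, 0, 0, 30, 0, 0, 0, 0, 0, 0, 0, 0, 0, 0, 0, 0, 0, 0, 0, 0, 0, 0]}}

```text
time: 10.75
position: [0.6531, 0.1268, 0.2346]
tool_rot: [0.083, 0.997, 0.0, 0.001]
ft_force: [-0.7, -0.9, -0.3]
grip_width: 0.0867
```

Run:
```python
from h import *
o,w=wristcam(); save('w5',w['color']); np.save('w5.npy',w,allow_pickle=True)
print(o['position'],o['grip_width'],o['time'])
c=robot.camera('scene'); save('s5',cv2.resize(c['color'][150:260,230:370],(770,605)))
for t in ['torch_centre','torch_lens','cradle']:
    for r in robot.spot_point('wrist',t)[:2]:
        d=dep(w,r['at']); print(t,np.round(r['at'],1),round(r['conf'],2),np.round(world(w,r['at'],d),3))
P,u,v,col=cloud(w)
m=(P[:,2]>.096)&(P[:,2]<.13)&(P[:,0]>.55)&(P[:,0]<.75)&(abs(P[:,1]-.127)<.04)&(v<225)
Q=P[m]; print(len(Q),Q.min(0),Q.max(0),np.median(Q,0),np.percentile(Q[:,2],99))
d=np.linalg.svd(Q[:,:2]-Q[:,:2].mean(0),full_matrices=False)[2][0]; print('yaw',np.arctan(d[1]/d[0]))
```

```text
[0.6530537  0.12683945 0.23461781] 0.08674592886770263 10.75
torch_centre [251.7 186.5] 0.81 [0.653 0.123 0.105]
torch_lens [257.8 144.1] 0.83 [0.608 0.137 0.109]
cradle [254.2 167.8] 0.88 [0.632 0.129 0.11 ]
1950 [0.6011328  0.10293017 0.09600951] [0.70260216 0.14934268 0.11248407] [0.64215108 0.12711369 0.10588326] 0.11124608030408616
yaw -0.16762915730143255
```

View pics/w5.png

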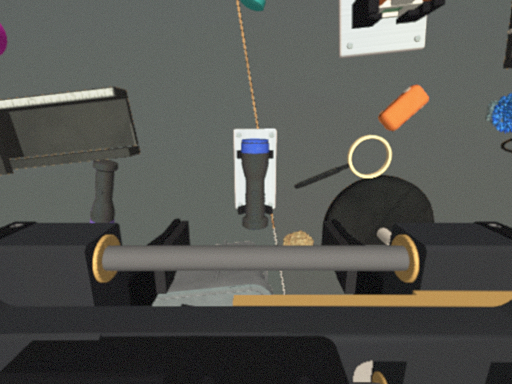

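View pics/s5.png

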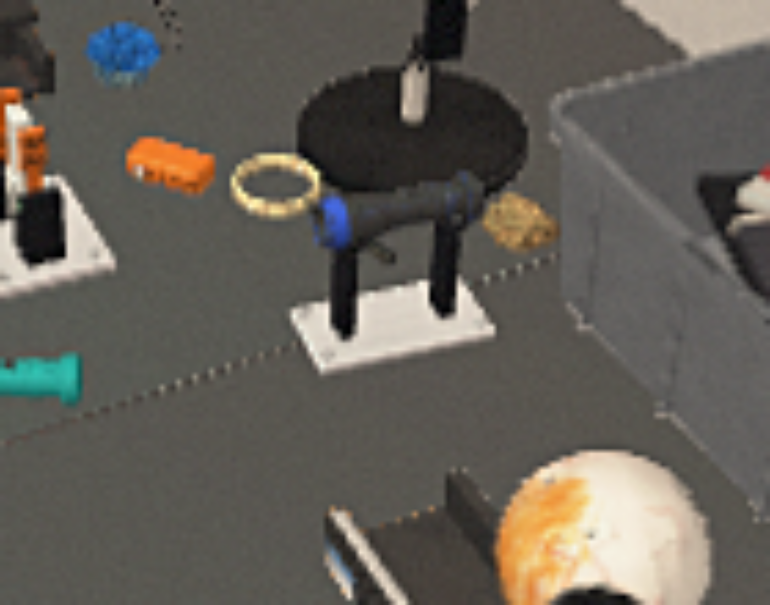

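The torch lies seated in both rests: top at z 0.111, extent x 0.601–0.703, yaw -0.168 against the cradle's -0.165. Next I go to the dock, moving back in x first and then sideways, to stay clear of the lamp.

>>> {"op": "move_arm", "data": {"rows": [-20, 0, 10, 0, 0, 0.01, 0, -40, 0, 10, 0, 0, 0.02, 0, -45, 5, 10, 0, 0, 0.02, 0, -40, 25, 10, 0, 0, 0.02, 0, -27, 40, 5, 0, 0, 0.02, 0, 0, 45, 0, 0, 0, 0, 0, 0, 45, 0, 0, 0, 0, 0, 0, 34, 0, 0, 0, 0, 0, 0, 0, 0, 0, 0, 0, 0, 0, 0, 0, 0, 0, 0, 0, 0, 0, 0, 0, 0, 0, 0]}}

```text
time: 12.1
position: [0.4805, 0.3197, 0.2773]
tool_rot: [0.038, 0.999, -0.001, -0.001]
ft_force: [-0.3, 0.0, 0.2]
grip_width: 0.087
```

```bash
cat > fit.py <<'E'
from h import *
import sys
o,w=wristcam(); n=sys.argv[1]; save(n,w['color']); np.save(n+'.npy',w,allow_pickle=True)
R=Rot.from_quat(o['tool_rot']).as_matrix()
print(o['position'],'yaw',np.arctan2(R[1,1],R[0,1])-np.pi/2,o['grip_width'],o['time'],o['ft_force'])
for t in ['cassette_grip','window','dock']:
    for r in robot.spot_point('wrist',t)[:2]:
        d=dep(w,r['at']); print(t,np.round(r['at'],1),round(r['conf'],2),np.round(world(w,r['at'],d),3))
P,u,v,col=cloud(w)
m=(P[:,0]>.40)&(P[:,0]<.56)&(P[:,1]>.24)&(P[:,1]<.40)&(v<222)
b=m&(col.min(1)>130)&(P[:,2]<.02); r=cv2.minAreaRect((P[b][:,:2]*1000).astype(np.float32)); print('base',r,np.median(P[b,2]))
og=m&(col[:,0]>col[:,2]+50)&(col[:,0]>110)&(P[:,2]>.06)
Q=P[og]; print('orange',len(Q),Q.min(0),Q.max(0))
ym=np.median(Q[:,1]); ym=.5*(Q[:,1].min()+Q[:,1].max())
ce=[]
for s in (-1,1):
    k=Q[((Q[:,1]-ym)*s>0)]
    top=k[k[:,2]>k[:,2].max()-.008]; print(s,len(top),top.min(0).round(4),top.max(0).round(4)); ce.append((top.min(0)+top.max(0))/2)
d=ce[1]-ce[0]; print('mid',(ce[0]+ce[1])/2,'yaw',np.arctan2(-d[0],d[1]),'sep',np.linalg.norm(d))
E
python3 fit.py w6
```

```text
[0.48047262 0.3196859  0.27730208] yaw -0.07648050085885538 0.08700256009375744 12.1 [-0.32089574  0.01629143  0.15668039]
cassette_grip [255.7 177.3] 0.71 [0.479 0.32  0.106]
window [255.7 171.4] 0.95 [0.477 0.32  0.078]
window [254.3 176. ] 0.18 [0.477 0.318 0.105]
dock [255.5 169.2] 0.78 [0.476 0.32  0.062]
base ((481.24951171875, 319.0133972167969), (111.89720153808594, 90.28999328613281), 85.94161987304688) 0.009722667648536939
orange 205 [0.47081232 0.28637478 0.06027555] [0.49552803 0.35159766 0.10971602]
-1 68 [0.4708 0.2915 0.1018] [0.4882 0.2979 0.1092]
1 71 [0.4745 0.3412 0.1018] [0.492  0.3472 0.1097]
mid [0.48137398 0.31946657 0.10563869] yaw -0.07551058252803303 sep 0.04967206706412655
```

View pics/w6.png

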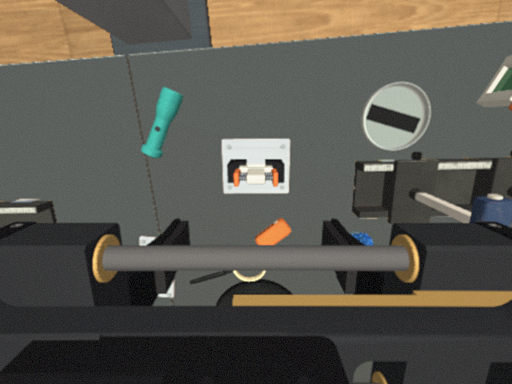

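Tabs at (236,176) and (276,176) are centred under the gripper. I descend with the grasp point at about z 0.095.

>>> {"op": "move_arm", "data": {"grip_force": 20, "rows": [1, 0, -15, 0, 0, 0, 0, 0, 0, -35, 0, 0, 0, 0, 0, 0, -40, 0, 0, 0, 0, 0, 0, -40, 0, 0, 0, 0, 0, 0, -30, 0, 0, 0, 0, 0, 0, -20, 0, 0, 0, 0, 0, 0, -12, 0, 0, 0, 0, 0, 0, -5, 0, 0, 0, 0, 0, 0, 0, 0, 0, 0, 0, 0, 0, 0, 0, 0, 0, 0]}}

```text
time: 13.3
position: [0.4827, 0.3211, 0.0821]
tool_rot: [0.038, 0.999, 0.0, 0.001]
ft_force: [0.2, 0.3, -0.3]
grip_width: 0.0869
```

Run:
```python
from h import *
o,w=wristcam(); save('w7',w['color']); R=Rot.from_quat(o['tool_rot']).as_matrix()
print(o['position'],'yaw',np.arctan2(R[1,1],R[0,1])-np.pi/2,o['grip_width'],o['time'],o['ft_force'])
```

```text
[0.48267483 0.32106171 0.08214614] yaw -0.07593379188855542 0.08694224270528626 13.3 [ 0.24928004  0.31824736 -0.28247314]
```

View pics/w7.png

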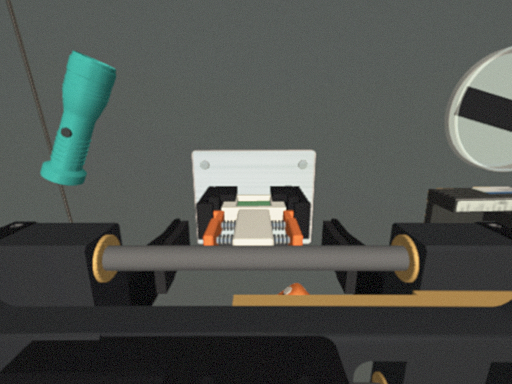

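>>> {"op": "move_arm", "data": {"rows": [-1, -1.5, -5, 0, 0, 0, 0, 0, 0, 0, 0, 0, 0, 0.2, 0, 0, 0, 0, 0, 0, 0.3, 0, 0, 0, 0, 0, 0, 0.35, 0, 0, 0, 0, 0, 0, 0.4, 0, 0, 0, 0, 0, 0, 0.5, 0, 0, 0, 0, 0, 0, 0.7, 0, 0, 0, 0, 0, 0, 1, 0, 0, 0, 0, 0, 0, 1, 0, 0, 0, 0, 0, 0, 1]}}

```text
time: 14.35
position: [0.481, 0.3195, 0.0764]
tool_rot: [0.038, 0.999, 0.0, 0.0]
ft_force: [-0.5, 0.9, 4.0]
grip_width: 0.0395
```

Run:
```python
from h import *
o,w=wristcam(); save('w8',w['color']); R=Rot.from_quat(o['tool_rot']).as_matrix()
print(o['position'],'yaw',np.arctan2(R[1,1],R[0,1])-np.pi/2,o['grip_width'],o['time'],o['ft_force'])
```

```text
[0.48096523 0.31947112 0.07642589] yaw -0.07574630343533295 0.03948200899351267 14.35 [-0.54090693  0.86382255  3.97113677]
```

View pics/w8.png

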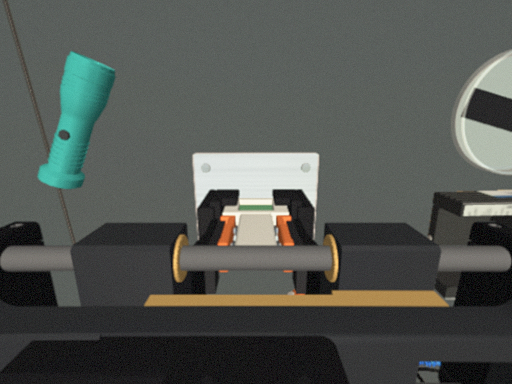

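Both catches are pressed (opening 39.5 mm). I let it settle, then draw the cassette straight up.

>>> {"op": "move_arm", "data": {"rows": [0, 0, 0, 0, 0, 0, 1, 0, 0, 0, 0, 0, 0, 1, 0, 0, 3, 0, 0, 0, 1, 0, 0, 5, 0, 0, 0, 1, 0, 0, 8, 0, 0, 0, 1, 0, 0, 10, 0, 0, 0, 1, 0, 0, 12, 0, 0, 0, 1, 0, 0, 14, 0, 0, 0, 1, 0, 0, 15, 0, 0, 0, 1, 0, 0, 15, 0, 0, 0, 1, 0, 0, 10, 0, 0, 0, 1, 0, 0, 5, 0, 0, 0, 1]}}

```text
time: 15.6
position: [0.4813, 0.3196, 0.1748]
tool_rot: [0.038, 0.999, 0.001, 0.001]
ft_force: [0.7, 0.0, -1.0]
grip_width: 0.039
```

>>> {"op": "move_arm", "data": {"rows": [0, 0, 0, 0, 0, 0, 1, 0, 0, 0, 0, 0, 0, 1, 0, 0, 0, 0, 0, 0, 1]}}

```text
time: 15.9
position: [0.4802, 0.3191, 0.1723]
tool_rot: [0.038, 0.999, -0.0, -0.001]
ft_force: [0.3, -0.0, -1.5]
grip_width: 0.0389
```

Run:
```python
from h import *
o,w=wristcam(); save('w9',w['color']); R=Rot.from_quat(o['tool_rot']).as_matrix()
print(o['position'],'yaw',np.arctan2(R[1,1],R[0,1])-np.pi/2,o['grip_width'],o['time'],o['ft_force'])
c=robot.camera('scene'); save('s9',cv2.resize(c['color'][120:230,190:330],(770,605)))
```

```text
[0.48021844 0.31906402 0.17227908] yaw -0.07582491874986719 0.03892760958586168 15.9 [ 0.33000008 -0.03904271 -1.48005597]
```

View pics/s9.png

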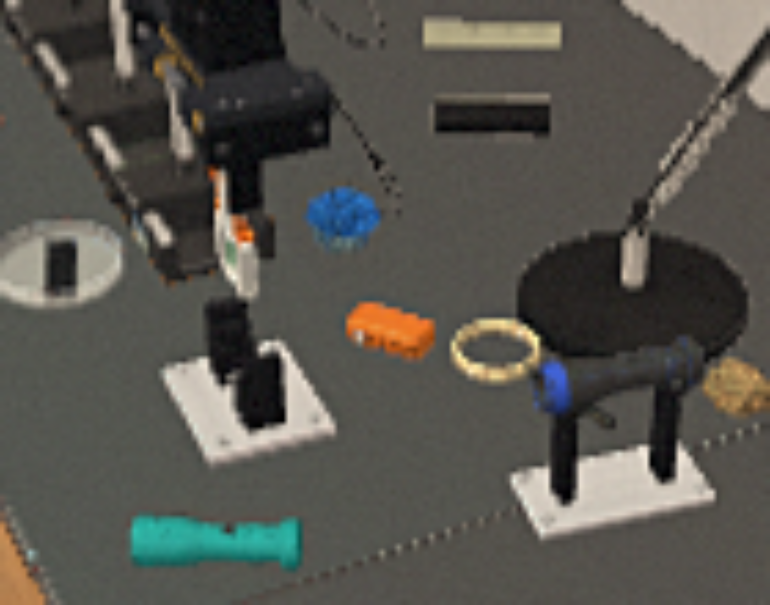

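View pics/w9.png

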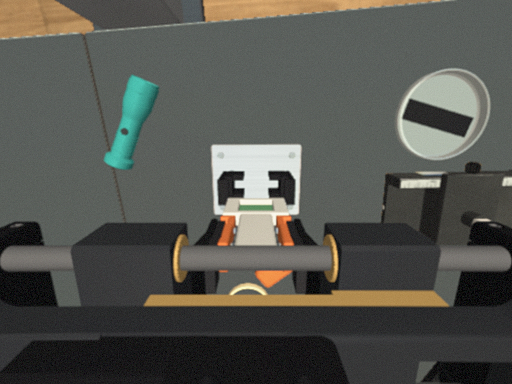

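The cassette hangs upright and clear of the dock, with its green window showing at about (230,250) in the crop. I now move sideways, then forward and down to the spot before the lens.

>>> {"op": "move_arm", "data": {"rows": [0, -8, 0, 0, 0, -0.005, 1, 0, -18, 0, 0, 0, -0.01, 1, 0, -24, 0, 0, 0, -0.014, 1, 0, -25, 0, 0, 0, -0.015, 1, 5, -25, 0, 0, 0, -0.015, 1, 8, -25, -2, 0, 0, -0.015, 1, 10, -24, -4, 0, 0, -0.015, 1, 10, -16, -4, 0, 0, 0, 1, 10, -10, -5, 0, 0, 0, 1, 8, 0, -5, 0, 0, 0, 1, 6, 0, -5, 0, 0, 0, 1, 4, 0, -2, 0, 0, 0, 1]}}

```text
time: 17.2
position: [0.5419, 0.145, 0.1452]
tool_rot: [0.082, 0.997, 0.0, -0.001]
ft_force: [-0.3, -0.1, -1.0]
grip_width: 0.0387
```

>>> {"op": "move_arm", "data": {"rows": [0, 0, 0, 0, 0, 0, 1, 0, 0, 0, 0, 0, 0, 1, 0, 0, 0, 0, 0, 0, 1]}}

```text
time: 17.5
position: [0.5413, 0.1448, 0.1462]
tool_rot: [0.082, 0.997, 0.0, -0.0]
ft_force: [0.5, -0.3, -1.4]
grip_width: 0.0392
```

Run:
```python
from h import *
o,w=wristcam(); save('w10',w['color']); R=Rot.from_quat(o['tool_rot']).as_matrix()
print(o['position'],'yaw',np.arctan2(R[1,1],R[0,1])-np.pi/2,o['grip_width'],o['time'],o['ft_force'])
c=robot.camera('scene'); save('s10',cv2.resize(c['color'][150:250,220:347],(762,600),interpolation=cv2.INTER_CUBIC))
for cn,cc in (('scene',c),('wrist',w)):
  for t in ['window','torch_lens','torch_centre']:
    for r in robot.spot_point(cn,t)[:2]:
        d=dep(cc,r['at'],1); print(cn,t,np.round(r['at'],1),round(r['conf'],2),np.round(world(cc,r['at'],d),3))
```

```text
[0.54130692 0.14484248 0.14616991] yaw -0.16388760811452996 0.0391756795134054 17.5 [ 0.5275375  -0.34054351 -1.43568242]
scene window [179.8 149.5] 0.89 [0.382 0.692 0.024]
scene window [266.1 194.3] 0.7 [0.584 0.258 0.   ]
scene torch_lens [215.1 216.2] 0.66 [0.36  0.196 0.028]
scene torch_lens [285.3 189.1] 0.5 [0.663 0.251 0.002]
scene torch_centre [299.3 186.1] 0.72 [0.64  0.121 0.108]
scene torch_centre [231.  216.2] 0.54 [0.409 0.173 0.027]
wrist window [255.4 212.3] 0.59 [0.536 0.145 0.119]
wrist torch_lens [255.3 275.3] 0.69 [0.611 0.133 0.084]
wrist torch_centre [270.7  46.3] 0.94 [0.406 0.182 0.026]
```

View pics/s10.png

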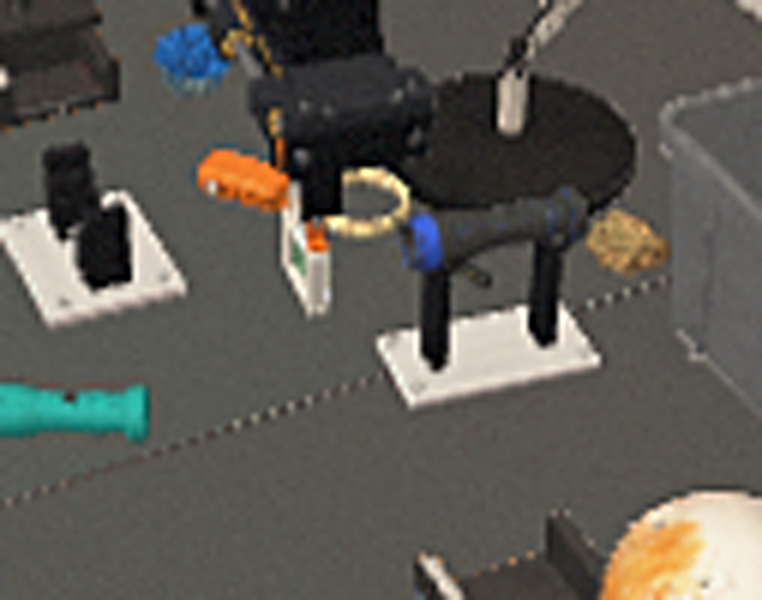

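View pics/w10.png

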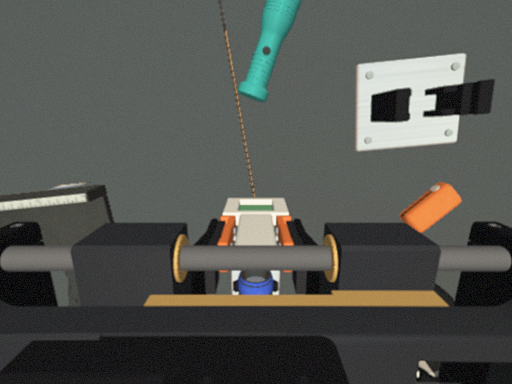

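The window is upright before the blue lens, at (300,255) in the crop. It needs about 10 mm more forward and 5 mm down.

>>> {"op": "move_arm", "data": {"rows": [3, 0, -2, 0, 0, 0, 1, 4, -0.5, -2, 0, 0, 0, 1, 3, -0.5, -1, 0, 0, 0, 1, 0, 0, 0, 0, 0, 0, 1, 0, 0, 0, 0, 0, 0, 1, 0, 0, 0, 0, 0, 0, 1]}}

```text
time: 18.5
position: [0.5516, 0.1433, 0.141]
tool_rot: [0.082, 0.997, -0.0, -0.0]
ft_force: [0.3, 0.3, -2.2]
grip_width: 0.0393
```

Run:
```python
from h import *
o,w=wristcam(); R=Rot.from_quat(o['tool_rot']).as_matrix()
print(o['position'],'yaw',np.arctan2(R[1,1],R[0,1])-np.pi/2,o['grip_width'],o['time'],o['ft_force'])
c=robot.camera('scene'); save('s11',cv2.resize(c['color'][150:250,220:347],(762,600),interpolation=cv2.INTER_CUBIC))
yaw=-.165;ex=np.array([np.cos(yaw),np.sin(yaw)]);ey=np.array([-ex[1],ex[0]])
def cr(P): d=P[:,:2]-[.653,.127]; return np.c_[d@ex,d@ey,P[:,2]]
P,u,v,col=cloud(c); C=cr(P)
near=(abs(C[:,0]+.1)<.04)&(abs(C[:,1])<.05)&(C[:,2]>.05)&(C[:,2]<.2)
g=near&(col[:,1]>col[:,0]+20)&(col[:,1]>col[:,2]+10)
wh=near&(col.min(1)>140)
for n,m in (('green',g),('white',wh)): print(n,m.sum(),C[m].min(0).round(4) if m.any() else '',C[m].max(0).round(4) if m.any() else '',np.median(C[m],0) if m.any() else '')
t=(C[:,0]>-.07)&(C[:,0]<.07)&(abs(C[:,1])<.03)&(C[:,2]>.085)&(C[:,2]<.125); print('torch',t.sum(),np.percentile(C[t],[1,99],axis=0).round(4))
P,u,v,col=cloud(w); C=cr(P)
near=(abs(C[:,0]+.1)<.04)&(abs(C[:,1])<.05)&(C[:,2]>.09)&(C[:,2]<.135)&(col.min(1)>140)&(v<225)
print('frame top (wrist)',near.sum(),np.percentile(C[near],[1,50,99],axis=0).round(4)); Q=C[near]
d=np.linalg.svd(Q[:,:2]-Q[:,:2].mean(0),full_matrices=False)[2][0]; print('frame long axis vs cradle y',np.arctan(d[0]/d[1]))
b=(col[:,2]>col[:,0]+50)&(abs(C[:,1])<.04)&(C[:,2]>.06); print('blue',b.sum(),np.percentile(C[b],[2,98],axis=0).round(4))
```

```text
[0.55163346 0.14329645 0.14098396] yaw -0.16486293338556024 0.03929079902023795 18.5 [ 0.28512984  0.2615499  -2.20734508]
green 9 [-0.1073 -0.0167  0.0805] [-0.1021  0.0095  0.0986] [-0.10291921  0.00704282  0.09405212]
white 68 [-0.1086 -0.0281  0.0764] [-0.0969  0.0183  0.1461] [-0.10645891 -0.00486624  0.10362316]
torch 245 [[-0.0504 -0.0225  0.0858]
 [ 0.0505  0.0094  0.1114]]
frame top (wrist) 838 [[-0.1081 -0.0247  0.0909]
 [-0.1075 -0.0008  0.1142]
 [-0.0992  0.0235  0.1345]]
frame long axis vs cradle y -0.0027226693146390674
blue 561 [[-0.0509 -0.0157  0.0983]
 [-0.037   0.0136  0.1111]]
```

View pics/s11.png

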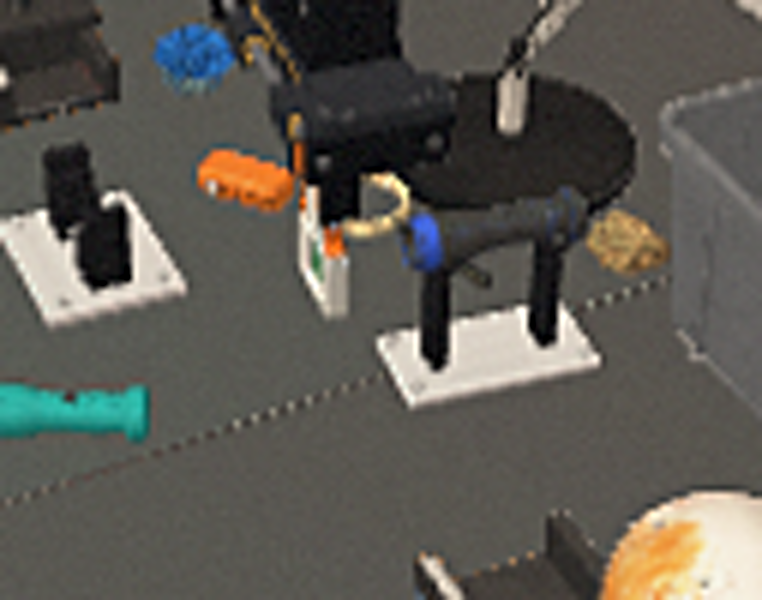

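The checks agree, in the cradle frame:
- The window centre is at about x -0.102, y -0.001, z 0.095, about 50 mm from the lens.
- The frame is square to within 0.003 rad.
- The torch is still seated.

I hand it in.

Run:
```python
from h import *
print(robot.hand_in()); o=robot.get_obs(); print(o['time'],o['grip_width'],o['position'])
```

```text
the job is handed in; nothing more can be done
None
the job is handed in; nothing more can be done
```

I laid the blue-ringed torch in both V rests with its lens end to the robot and let go. I then pinched the catches of the smaller, docked cassette, drew it straight up and held its window in front of the lens. I handed in at about 18.6 s of the 58 s; no verdict is given.

Last checks, in the cradle frame:
- **Torch:** it is seated with its top at z 0.111 m, so its axis is at about 0.095 m. It spans x -0.050 to +0.051 m. Its yaw, measured just after release, was within 0.003 rad of the cradle's.
- **Window:** its centre is at about x -0.102, y -0.001, z 0.095 m, about 50 mm from the lens, upright and square to within 0.003 rad.
- **Grip:** set to 20 N, with an opening of 39.3 mm. That is slightly under the stated 40 to 42 mm for fully pressed, which I took as both catches on their stops. The wrist force was only about the cassette's weight plus noise.
- **Bystanders:** I steered clear of the tape roll, hand lens and glasses, but did not measure their positions again at the end.

Two measurements disagreed or were weak. In the last scene-camera checks, the "window" and "torch_lens" detections landed on other things or on the background. The scene camera also had only 9 green pixels of the window, so I relied on the wrist camera's depth fit instead.

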